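# Press the punch-down tool home in its foam pocket

### The arm

A 7-joint arm with a two-finger parallel gripper is mounted at the origin on the work surface. World frame = base frame: x ahead of the robot, y to its left, z up, the work surface at z = 0. Lengths are in m, angles in rad, forces in N, time in s.
With the tool pointing down it reaches from about 0.425 to 0.875 m from the base axis. Payload 4.7 kg.
Tool frame: the origin (TCP) lies midway between the tips of the shut fingers; the grasp point (between the pads) lies grip_depth behind it (grip_depth is the distance from the TCP to the grasp point, in m); z points along the fingers, y is the line along which they close (so a half turn about z gives the same grasp; the last joint's range is limited). The gripper opens to 87 mm and grips with 3 to 60 N. Pads are 19 mm wide; open, the fingers measure 117 mm over their backs; the gripper's body (75 mm by 190 mm) begins 51 mm behind the grasp point.
Start: joints at [-1.187, 0.321, -0.07, 1.45, 0.023, 1.371, -0.057], TCP at [0.235, 0.606, 0.184] pointing down, gripper open.
Joint ranges: [-2.86, 2.86], [-0.3, 2.09], [-1.38, 1.24], [0.06, 2.45], [-1.56, 4.7], [0.09, 2.05], [-2.69, 2.69]. Speed limits (rad/s): [2.57, 2.57, 3.14, 3.14, 3.14, 3.14, 3.14].

### API

Orientations are given as a unit quaternion [w, x, y, z].
In Python, from workcell import get_state, get_image, camera_model, job_done, look_for, trace, tip_of, grip_depth gives the robot as it stands.
- The arm moves only by the tool arm_command, never from a script. Its argument "deltas" is a list of rows, each a list of 5 numbers: the finger opening in mm, from 0 to 87, then the shift along the tool's x, y, z in mm, then the turn about the tool's z in degrees. In form: [[claw, tx, ty, tz, yaw], ...]. A call has 1 to 5 rows; each row is the pose to reach, as a shift and turn from the pose commanded when the call began, along the tool's axes at that moment; what a row does not reach only later rows make up. A row lasts 1/8 s, in which the tool goes at most 62.5 mm and 10.7 degrees, less where a joint would pass 70% of its speed; a pose out of reach is approached as far as the arm can. A call with a gripper value outside its range is refused whole. The fingers move at their own pace and stop on an object; "squeeze" is the grip in N (left out, the last holds). Time passes only in rows, so rows that repeat a pose let the fingers close. It gives the time, the measured TCP pose, the force, the opening and the grip force at its end, in the units of the state.
- get_state(): the state, without advancing time (a new reading comes with each control period).
- get_image(name): name is "scene" or "top" or "wrist"; returns the picture (480x640x3 uint8, red, green, blue); there is no depth.
- camera_model(name): a dict with "fx", "fy", "cx", "cy" (pixels), "cam_to_world" (4x4, takes a point from camera to world coordinates); the wrist camera has in their place "tool_from_camera" (4x4, takes a point from camera to tool coordinates, whose origin is the TCP and whose axes are the flange's). Camera axes: x right, y up, looking along -z (the intrinsics and any distortion apply to the point x, -y, -z); pixel columns grow to the right and rows downward; lengths in m; the calibration is good to about 2 mm. A picture is of the moment at which its call begins: read the wrist's pose just before it. camera_model takes no time and is no camera call.
- job_done(): hands the job in; it is judged then, once.
Trained networks look in the newest picture that a camera, given by its name, has taken for a name from the list of things; names that differ only in an ending like _2 or _b are one class to them, and where a whole thing is asked for, a point or a joint stands for the part that bears it (a point fixed in the world has none). Each returns a list of dicts, best first, with "score" (0 to 1); they miss things now and then, are a little off and sometimes report something else, mostly with a low value. They report only what shows in the picture. A call takes as long as a camera call. They do not tell look-alikes from the thing itself.
- look_for(camera, name): "uv" ([column, row] in pixels, amid what is visible of it).
- trace(camera, name): "pixels" (480x640 bool, what is visible of it) and "uv" ([column, row] in pixels, amid what is visible of it).
- tip_of(camera, name): "uv" ([column, row] in pixels: a listed point, or the origin of a listed thing).
The state is a dict: "time": time; "joint_pos": joint angles; "qd": joint speeds; "effort": joint torques, N m; "position": TCP position; "orientation": TCP orientation; "ft_force": force on the tool from outside, world axes, zero at the start; "wrist_torque": the same for the moment, N m; "finger_gap": finger opening in m; "gripper_force": force on a finger pad.
Only numpy, scipy, OpenCV 4.12 (cv2) and the standard library are available. Lean on these libraries where they do the work, as an engineer would, in place of code of your own. Each camera call takes 0.05 s, during which the arm holds its last target. There are 200 camera calls.

### The job

Put the blue punch-down tool back into its empty cut-out in the foam tray, steel nose in the narrow end, and press it fully home so that it lies level on the bottom of the cut-out. Leave the grey tester and the orange tone probe lying in their own cut-outs in the tray.

Things in the scene. Friction and masses are not known exactly. Their poses are not given: they have to be found in the camera images.
- punch_tool: Loose punch-down tool lying on the table, 0.19 to 0.33 kg: blue block handle 34 (x) x 100 (y) x 33 mm (z), edges rounded 4 mm, and a steel nose 16 mm wide, 42 mm long, out of the handle's +y end at 4 to 24 mm height. Origin: centre of the handle's underside; z up, +y along the nose. Grip it across its 34 mm, high up.
- nose_tip (a point): End of the steel nose: 92 mm from the tool's origin along its +y, 14 mm above its underside.
- tray: Foam tool tray fixed to the table, 200 (x) x 240 (y) x 40 mm (z): 30 mm charcoal foam over a 10 mm yellow base, which shows at the bottom of an empty pocket. Origin: centre of its underside. Three pockets 30 mm deep; the punch-down tool's is the empty one. The seated tool has the same axes as the tray (nose to tray +y); it fits no other way round.
- pocket (a point): Floor of the empty pocket at the centre of its handle part (tray x -50, y -30 mm), 10 mm above the table, 30 mm below the foam's top; axes of the tray. The handle part is 38.5 (x) x 106 mm (y). The tool's origin comes here when home; its top then stands 3 mm above the foam, 43 mm above the table.
- tester: Grey cable tester 60 x 100 x 34 mm lying loose in its own pocket in the far right part of the tray (tray x 45, y -45 mm), standing 4 mm above the foam. Origin: centre of its underside. Leave it there.
- tone_probe: Orange tone probe 74 x 30 x 32 mm lying loose in its own pocket in the far left part of the tray (tray x 45, y 65 mm), standing 2 mm above the foam. Origin: centre of its underside. Leave it there.
- nose_slot (a point): Floor of the pocket's narrow part, 76 mm from the pocket point along tray +y: 24 mm wide (x), it reaches from the handle part's +y end, 53 mm from the pocket point, to 100 mm from it.
- ribs (a point): Point 23 mm above the pocket point. Springy grey foam ribs on both long walls bulge 3.75 mm into the handle part: a tool lowered in stops on them with its underside about 27 mm above the table (top 20 mm above the foam) and stays when released. A downward push of 6 to 12 N on the middle of the handle's top drives it past them to the floor, where the foam holds it.
There are look-alikes about, which are no part of the job. Several things have the shape of the punch_tool; the one meant has the colours described above.

How it is judged:
By the outcome, as a careful person would: the job done as asked, in the order asked, and still so for the second after the job is handed in, with the robot touching nothing.
It also fails if it takes over 53 s, if anything falls off the work surface, if the arm or the gripper's body presses on something with over 40 N, if the wrist force passes 120 N, or if a joint passes its speed limit or range.

## Working session

There is one attempt and no reset: what is moved stays moved. The work goes in short steps, Python scripts to look and compute and a tool call to move; the robot and the scene stay as the last step left them, time stands still between calls to the robot, and variables do not carry over. Pictures are saved under pics/ and viewed, at most 10 in all, crops included, and the job is handed in when it is done.

Besides the shell and the picture viewer there is one more tool, called after "Call:" as name(argument=value, ...), one argument or row to a line, values as JSON. arm_command: Moves the arm, as the interface text tells. Its arguments: {"type":"object","properties":{"deltas":{"type":"array"},"squeeze":{"type":"number"}},"required":["deltas"]}

```bash
mkdir -p pics; ls; cat > h.py <<'E'
import numpy as np, cv2
from workcell import *
from scipy.spatial.transform import Rotation as R
def save(im,n): cv2.imwrite('pics/'+n,np.ascontiguousarray(im[...,::-1]))
def T_tool(s):
    q=s['orientation'];T=np.eye(4);T[:3,:3]=R.from_quat([q[1],q[2],q[3],q[0]]).as_matrix();T[:3,3]=s['position'];return T
def cam(name,s=None):
    m=camera_model(name)
    return m,(m['cam_to_world'] if name!='wrist' else T_tool(s)@np.array(m['tool_from_camera']))
def ray(name,uv,z,s=None):
    m,C=cam(name,s);C=np.array(C)
    K=np.array([[m['fx'],0,m['cx']],[0,m['fy'],m['cy']],[0,0,1.]])
    d=m.get('distortion',m.get('dist'))
    p=cv2.undistortPoints(np.array([[uv]],float),K,None if d is None else np.array(d,float))[0,0]
    v=C[:3,:3]@np.array([p[0],-p[1],-1]);o=C[:3,3]
    return o+v*(z-o[2])/v[2]
E
python3 - <<'E'
from h import *
a=get_image('scene');b=get_image('top');save(a,'s.png');save(b,'t.png')
for c in('scene','top','wrist'):print(camera_model(c))
s=get_state();print(s);print(grip_depth)
for n in('punch_tool','nose_tip','pocket','nose_slot','tray','tester','tone_probe'):
  for d in tip_of('top',n)[:4]: print(n,d,ray('top',d['uv'],0.01).round(3))
E
```

```text
pics
{'fx': 518.5546647128673, 'fy': 518.5546647128673, 'cx': 324.2697736823127, 'cy': 242.26210322255912, 'cam_to_world': array([[-0.27144529, -0.8054652 ,  0.52682376,  1.13165503],
       [ 0.96245102, -0.22583558,  0.1506198 ,  0.12990453],
       [-0.00234346,  0.5479271 ,  0.83652281,  1.03137539],
       [ 0.        ,  0.        ,  0.        ,  1.        ]])}
{'fx': 439.2494759454995, 'fy': 439.2494759454995, 'cx': 309.592798225126, 'cy': 236.25023214023352, 'cam_to_world': array([[ 0.05326756,  0.97267209, -0.22599021,  0.29212012],
       [-0.99857418,  0.05267608, -0.00865109, -0.04209906],
       [ 0.0034896 ,  0.22612881,  0.97409116,  1.03542165],
       [ 0.        ,  0.        ,  0.        ,  1.        ]])}
{'fx': 407.6849562832178, 'fy': 407.6849562832178, 'cx': 321.2683888772264, 'cy': 238.11863460326342, 'tool_from_camera': array([[-1.18902502e-03,  9.53332488e-01,  3.01920112e-01,
         8.38203252e-02],
       [ 9.99999281e-01,  1.18080982e-03,  2.09723699e-04,
        -9.31695768e-04],
       [-1.56573818e-04,  3.01920144e-01, -9.53333206e-01,
        -2.001289
[... 1177 characters left out ...]
re': 0.93} [ 0.633 -0.233  0.01 ]
nose_tip {'uv': [380.6, 333.9], 'score': 0.93} [ 0.311 -0.207  0.01 ]
nose_tip {'uv': [318.1, 248.0], 'score': 0.91} [ 0.502 -0.055  0.01 ]
nose_tip {'uv': [480.0, 315.0], 'score': 0.73} [ 0.365 -0.435  0.01 ]
pocket {'uv': [233.8, 257.4], 'score': 0.8} [0.469 0.144 0.01 ]
pocket {'uv': [201.6, 258.5], 'score': 0.33} [0.462 0.219 0.01 ]
nose_slot {'uv': [203.4, 262.8], 'score': 0.64} [0.452 0.214 0.01 ]
tray {'uv': [218.9, 233.7], 'score': 0.97} [0.525 0.185 0.01 ]
tray {'uv': [232.9, 257.2], 'score': 0.74} [0.469 0.146 0.01 ]
tester {'uv': [239.2, 217.3], 'score': 0.63} [0.568 0.14  0.01 ]
tone_probe {'uv': [193.4, 221.8], 'score': 0.72} [0.551 0.249 0.01 ]
```

View pics/t.png

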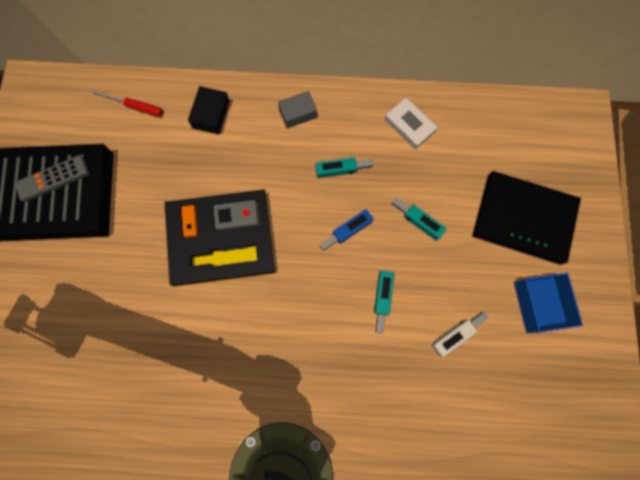

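View pics/s.png

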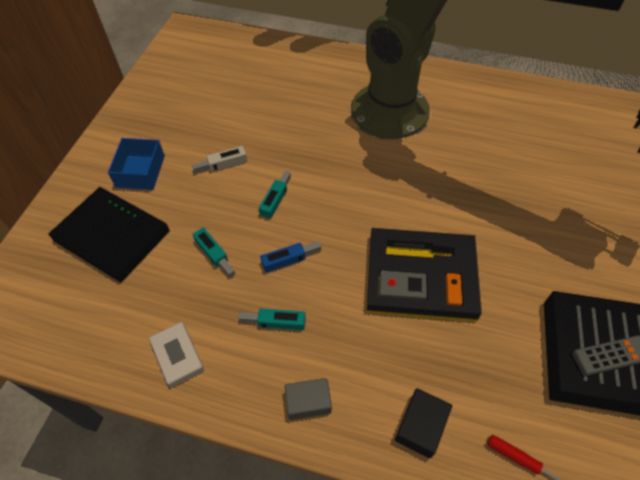

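The top view shows a blue tool at about (352,228) with its nose tip at (323,246). The look-alikes are teal tools at (340,167), (425,222) and (385,290), and a white one at (455,338). By the description I choose the blue one. The tray is at (219,237), with its yellow empty pocket at (225,257) and the narrow end on the left (world +y).

```bash
python3 - <<'E'
from h import *
b=get_image('top');save(cv2.resize(b[140:310,150:470],None,fx=2.5,fy=2.5,interpolation=cv2.INTER_CUBIC),'tc.png')
hsv=cv2.cvtColor(b,cv2.COLOR_RGB2HSV)
m=cv2.inRange(hsv,(105,120,40),(125,255,255));m[:, 390:]=0
ys,xs=np.nonzero(m);print(len(xs),xs.mean(),ys.mean())
P=np.array([ray('top',(x,y),.025)[:2] for x,y in zip(xs,ys)])
c,ang=P.mean(0),None;w,v=np.linalg.eigh(np.cov(P.T));print(c,v[:,1])
tip=ray('top',(323,246),.014);print(tip,np.degrees(np.arctan2(*(tip[:2]-c)[::-1])), np.degrees(np.arctan2(v[1,1],v[0,1])))
m=cv2.inRange(hsv,(22,150,100),(35,255,255));m[200:280,160:280]+=0
ys,xs=np.nonzero(m);k=(xs>160)&(xs<280)&(ys>200)&(ys<290);xs,ys=xs[k],ys[k]
P=np.array([ray('top',(x,y),.01)[:2] for x,y in zip(xs,ys)]);w,v=np.linalg.eigh(np.cov(P.T));print('pocket',P.mean(0),np.degrees(np.arctan2(v[1,1],v[0,1])),P.min(0),P.max(0))
for uv in((165,199),(267,190),(275,271),(171,284)):print(ray('top',uv,.04))
print(T_tool(get_state()))
E
```

```text
420 350.87619047619046 226.19285714285715
[ 0.55646658 -0.12963373] [0.18377348 0.98296862]
[ 0.50707296 -0.06609307  0.014     ] 127.85987335197254 79.41036802613145
pocket [0.46957918 0.1585246 ] 100.53993675546589 [0.44589184 0.08856719] [0.49916318 0.23977937]
[0.59503967 0.31380354 0.04      ]
[0.63059558 0.07416006 0.04      ]
[0.43742774 0.04129203 0.04      ]
[0.39511602 0.27451331 0.04      ]
[[-9.32397591e-01  3.61434265e-01  6.21517351e-05  2.34958137e-01]
 [ 3.61434266e-01  9.32397593e-01  7.68153065e-06  6.06057808e-01]
 [-5.51737598e-05  2.96260074e-05 -9.99999998e-01  1.84166642e-01]
 [ 0.00000000e+00  0.00000000e+00  0.00000000e+00  1.00000000e+00]]
```

View pics/tc.png

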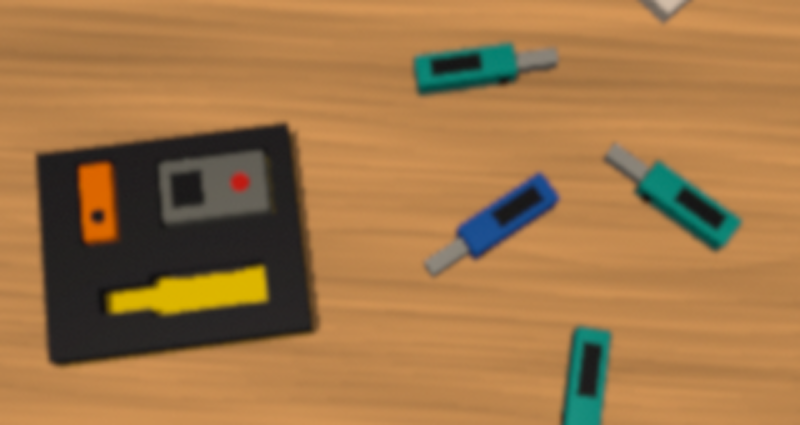

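The crop confirms it: blue handle centred near (353,226), steel nose pointing lower-left. The empty pocket is yellow, with its narrow end on the left. I'll go over the tray first for a close look, since it is on the way.

Call:
arm_command(
  deltas=[
    [87,-44,-40,0,9],
    [87,-88,-79,0,18],
    [87,-132,-119,0,27],
    [87,-176,-158,0,36],
    [87,-220,-198,0,45],
  ],
)

```text
time: 1.12
position: [0.3694, 0.3402, 0.1845]
orientation: [0.0, 0.548, 0.836, 0.001]
ft_force: [0.8, 0.4, 0.4]
finger_gap: 0.0872
gripper_force: 0.0
```

```bash
cat > go.py <<'E'
import sys
from h import *
# target x y z, tool-y heading deg
x,y,z,h=map(float,sys.argv[1:5]);T=T_tool(get_state())
d=T[:3,:3].T@(np.array([x,y,z])-T[:3,3]);cur=np.degrees(np.arctan2(T[1,1],T[0,1]))
print((d*1000).round(1),'yaw',round(cur-h,2),'dist',np.linalg.norm(d).round(3),T[:3,3].round(4),cur.round(2),get_state()['time'])
E
python3 go.py .475 .13 .2 10
```

```text
[-234.9   13.   -15.6] yaw 13.52 dist 0.236 [0.3694 0.3402 0.1845] 23.52 1.125
```

Call:
arm_command(
  deltas=[
    [87,-55,3,-4,4],
    [87,-110,6,-8,8],
    [87,-165,9,-12,11],
    [87,-220,12,-15,13],
    [87,-235,13,-16,13.5],
  ],
)

```text
time: 1.75
position: [0.477, 0.1281, 0.2009]
orientation: [0.001, 0.643, 0.766, 0.0]
ft_force: [-0.2, -0.1, -0.9]
finger_gap: 0.0867
gripper_force: 0.0
```

Call:
arm_command(
  deltas=[
    [87,0,0,0,0],
  ],
)

```text
time: 1.88
position: [0.4755, 0.1318, 0.2003]
orientation: [-0.0, 0.641, 0.767, 0.0]
ft_force: [-1.1, 1.4, 0.0]
finger_gap: 0.0871
gripper_force: 0.0
```

```bash
cat > tray.py <<'E'
from h import *
s=get_state();b=get_image('wrist');save(b,'w1.png')
hsv=cv2.cvtColor(b,cv2.COLOR_RGB2HSV)
m=cv2.inRange(hsv,(22,150,90),(35,255,255))
n,l,st,_=cv2.connectedComponentsWithStats(m);k=1+st[1:,4].argmax();print(st[k])
cnt,_=cv2.findContours((l==k).astype(np.uint8),cv2.RETR_EXTERNAL,cv2.CHAIN_APPROX_NONE)
W=np.array([ray('wrist',p[0],.01,s)[:2] for p in cnt[0]],np.float32)*1000
print('rect',cv2.minAreaRect(W));print(cv2.approxPolyDP(W[:,None],4,True)[:,0])
for nm in('pocket','nose_slot','tester','tone_probe','tray'):
  for d in tip_of('wrist',nm)[:2]:print(nm,d['score'],d['uv'],ray('wrist',d['uv'],0.0 if nm=='tray' else .01,s).round(4))
print(s['position'],s['time'])
E
python3 tray.py
```

```text
[ 297   77   43  165 5483]
rect ((465.8809509277344, 163.9130859375), (39.47455978393555, 153.95469665527344), 10.245960235595703)
[[461.23242 241.28978]
 [440.27097 236.69188]
 [448.83365 190.71938]
 [441.95306 186.74155]
 [464.32196  85.47159]
 [498.80875  92.70856]
 [490.42197 115.46053]
 [480.58145 192.73322]
 [472.58954 194.96904]]
pocket 0.88 [319.0, 189.7] [0.4711 0.1397 0.01  ]
nose_slot 0.74 [316.8, 109.3] [0.4561 0.2124 0.01  ]
tester 0.77 [418.3, 201.8] [0.5687 0.145  0.01  ]
tone_probe 0.69 [422.0, 81.4] [0.5448 0.2525 0.01  ]
tone_probe 0.4 [366.4, 156.6] [0.5096 0.1787 0.01  ]
tray 0.95 [368.8, 157.0] [0.5133 0.1779 0.    ]
tray 0.28 [317.8, 192.9] [0.4707 0.1344 0.    ]
[0.47551896 0.13181922 0.20033041] 1.875
```

View pics/w1.png

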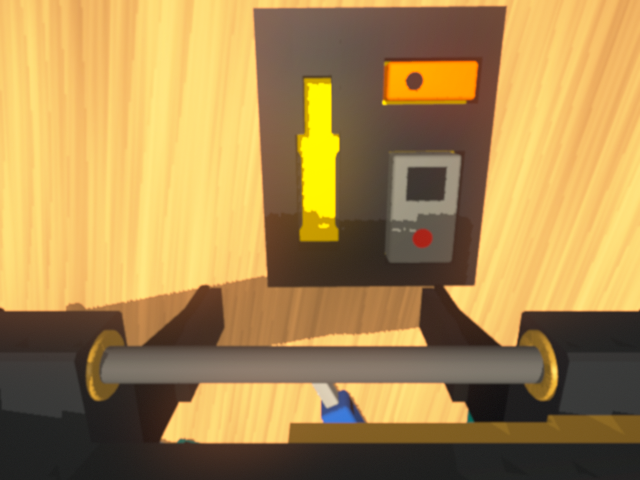

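The wrist view shows the tray top with corners at about (255,9), (505,7), (476,286) and (269,287). The pocket is at (319,190) with its nose end up. I'll fit the tray pose from its edges.

```bash
cat > trayfit.py <<'E'
from h import *
from scipy.optimize import least_squares
s=get_state();b=get_image('wrist')
pc=[(255,9),(505,7),(476,286),(269,287)]
P=np.array([ray('wrist',p,.04,s)[:2] for p in pc])
M=np.array([(-.1,.12),(.1,.12),(.1,-.12),(-.1,-.12)])
f=lambda q:(M@np.array([[np.cos(q[2]),np.sin(q[2])],[-np.sin(q[2]),np.cos(q[2])]])+q[:2]-P).ravel()
r=least_squares(f,[.52,.18,.17]);q=r.x;print(q,np.degrees(q[2]),(r.fun*1000).round(1))
c,sn=np.cos(q[2]),np.sin(q[2])
for nm,a in(('pocket',(-.05,-.03)),('slot',(-.05,.046)),('tester',(.045,-.045)),('probe',(.045,.065))):print(nm,q[0]+c*a[0]-sn*a[1],q[1]+sn*a[0]+c*a[1])
for nm,z in(('tester',.044),('tone_probe',.042)):
  d=trace('wrist',nm)[0];ys,xs=np.nonzero(d['pixels']);print(nm,ray('wrist',(xs.mean(),ys.mean()),z,s))
# top cam corners of yellow/rough check
E
python3 trayfit.py; python3 - <<'E'
from h import *
print(ray('top',(352.8,226.4),.033),ray('top',(322.5,247),.014))
E
python3 go.py .555 -.12 .19 38
```

```text
[0.51355939 0.18082611 0.19210725] 11.00693460963943 [-1.5  0.1  1.9  1.4  0.1 -0.2 -0.5 -1.3]
pocket 0.4702070203592233 0.14183159725148486
slot 0.4556965074030634 0.21643350750684703
tester 0.5663233252092471 0.1452456772120737
probe 0.5453212669832261 0.2532221262658874
tester [0.56315219 0.14759079 0.044     ]
tone_probe [0.54408473 0.25080228 0.042     ]
[ 0.5539773  -0.13357168  0.033     ] [ 0.50458677 -0.06502011  0.014     ]
[-263.1   33.1   10.1] yaw -27.61 dist 0.265 [0.475  0.1329 0.2001] 10.39 2.325
```

Call:
arm_command(
  deltas=[
    [87,-55,7,2,-6],
    [87,-110,14,4,-12],
    [87,-165,21,6,-18],
    [87,-220,28,8,-24],
    [87,-263,33,10,-27.5],
  ],
)

```text
time: 2.95
position: [0.5552, -0.1229, 0.1903]
orientation: [0.0, 0.439, 0.898, -0.0]
ft_force: [0.6, 0.2, 0.4]
finger_gap: 0.087
gripper_force: 0.0
```

Call:
arm_command(
  deltas=[
    [87,0,0,0,0],
    [87,0,0,0,0],
  ],
)

```text
time: 3.2
position: [0.5548, -0.1196, 0.1899]
orientation: [-0.0, 0.44, 0.898, 0.0]
ft_force: [0.5, 1.7, -0.6]
finger_gap: 0.087
gripper_force: 0.0
```

```bash
cat > tool.py <<'E'
from h import *
import sys
s=get_state();b=get_image('wrist');save(b,sys.argv[1])
hsv=cv2.cvtColor(b,cv2.COLOR_RGB2HSV)
m=cv2.inRange(hsv,(105,110,40),(128,255,255));m=cv2.morphologyEx(m,cv2.MORPH_CLOSE,np.ones((9,9)))
n,l,st,ce=cv2.connectedComponentsWithStats(m);k=1+st[1:,4].argmax();print(st[k],ce[k])
cnt,_=cv2.findContours((l==k).astype(np.uint8),cv2.RETR_EXTERNAL,cv2.CHAIN_APPROX_NONE)
W=np.array([ray('wrist',p[0],.03,s)[:2] for p in cnt[0]],np.float32)*1000
print('rect',cv2.minAreaRect(W))
for nm,z in(('nose_tip',.014),('punch_tool',0.)):
  for d in tip_of('wrist',nm)[:2]:print(nm,d['score'],d['uv'],ray('wrist',d['uv'],z,s).round(4))
print(T_tool(s).round(4),s['time'])
E
python3 tool.py w2.png
```

```text
[ 298  167   35   68 1515] [317.12409241 190.6990099 ]
rect ((547.0348510742188, -120.29124450683594), (30.450820922851562, 61.694305419921875), 38.21747589111328)
nose_tip 0.92 [47.2, 108.6] [ 0.3122 -0.2015  0.014 ]
nose_tip 0.72 [312.2, 115.3] [ 0.4998 -0.0633  0.014 ]
punch_tool 0.89 [231.7, 343.2] [ 0.5749 -0.3068  0.    ]
punch_tool 0.75 [318.4, 212.4] [ 0.56   -0.1326  0.    ]
[[-6.133e-01  7.898e-01 -5.000e-04  5.548e-01]
 [ 7.898e-01  6.133e-01  8.000e-04 -1.196e-01]
 [ 1.000e-03  1.000e-04 -1.000e+00  1.899e-01]
 [ 0.000e+00  0.000e+00  0.000e+00  1.000e+00]] 3.2
```

View pics/w2.png

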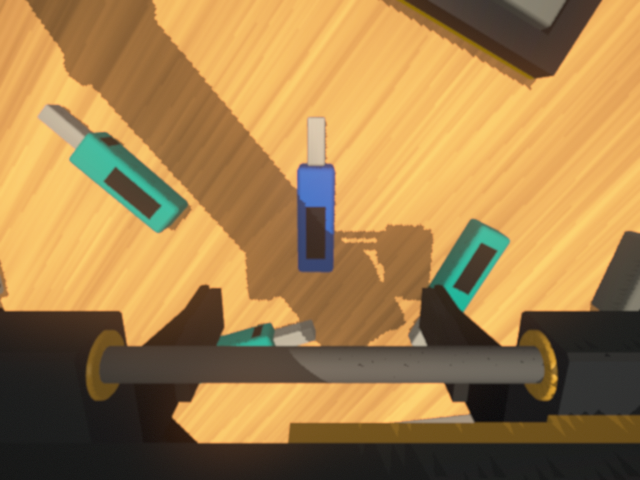

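Wrist view: the blue handle spans x 299–334 and rows 165–271, aligned with the image's vertical axis. Its nose points up to (316,117), with teal tools at either side.

```bash
python3 - <<'E'
from h import *
s=get_state();T=T_tool(s)
for uv,z in(((317,166),.031),((316.5,270),.031),((299.5,215),.03),((334,215),.03),((316.5,118),.024)):
  p=ray('wrist',uv,z,s);print(uv,p.round(4),((T[:3,:3].T@(p-T[:3,3]))*1000).round(1))
E
```

```text
(317, 166) [ 0.5292 -0.0932  0.031 ] [ 35.8  -4.7 159.2]
(316.5, 270) [ 0.5887 -0.171   0.031 ] [-62.1  -5.6 159.1]
(299.5, 215) [ 0.5438 -0.1382  0.03  ] [ -8.7 -20.9 160.1]
(334, 215) [ 0.5686 -0.1189  0.03  ] [ -8.7  10.5 160.1]
(316.5, 118) [ 0.5043 -0.0618  0.024 ] [ 75.9  -5.1 166.2]
```

The handle centre is at tool (-13.3, -5) mm with yaw about 0, and its length and width match. Descending with the fingertips to z ≈ 17 mm.

Call:
arm_command(
  deltas=[
    [60,-7,-3,45,0],
    [60,-13,-5,90,0],
    [60,-13,-5,125,0],
    [60,-13,-5,145,0],
    [60,-13,-5,160,0],
  ],
)

```text
time: 3.98
position: [0.5593, -0.1331, 0.0298]
orientation: [0.0, 0.439, 0.898, 0.0]
ft_force: [-0.3, -0.7, -0.6]
finger_gap: 0.0602
gripper_force: 0.0
```

Call:
arm_command(
  deltas=[
    [60,0,0,8,0],
    [60,0,0,13,0],
    [60,0,0,13,0],
  ],
)

```text
time: 4.35
position: [0.5592, -0.134, 0.0175]
orientation: [0.0, 0.44, 0.898, 0.0]
ft_force: [0.2, 0.2, 0.3]
finger_gap: 0.0599
gripper_force: 0.0
```

Call:
arm_command(
  deltas=[
    [20,0,0,0,0],
    [20,0,0,0,0],
    [20,0,0,0,0],
    [20,0,0,0,0],
    [20,0,0,0,0],
  ],
  squeeze=25,
)

```text
time: 4.97
position: [0.5589, -0.134, 0.0172]
orientation: [0.0, 0.44, 0.898, 0.0]
ft_force: [-0.1, 0.2, 0.1]
finger_gap: 0.0226
gripper_force: 0.0
```

```bash
python3 - <<'E'
from h import *
s=get_state();a=get_image('wrist');t=get_image('top')[150:300,230:450]
t=cv2.resize(t,(586,400));save(np.hstack([cv2.resize(a[:, 160:480],(267,400)),t])[:,:800],'w3.png');print(s['finger_gap'],s['gripper_force'],s['position'])
E
```

```text
0.022561600022752586 0.0 [ 0.55887769 -0.13395061  0.0171609 ]
```

View pics/w3.png

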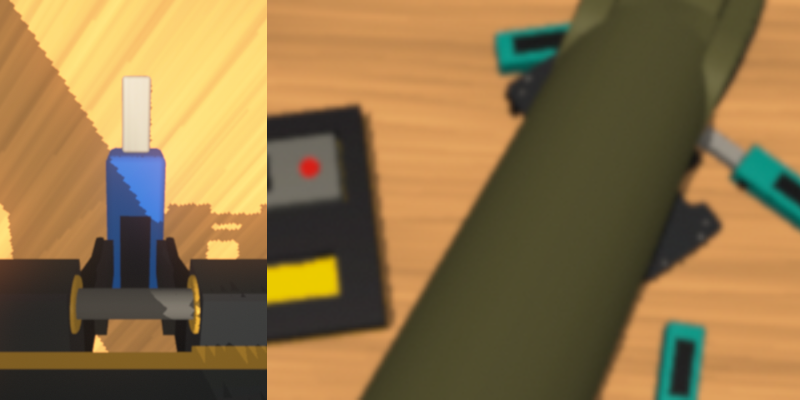

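```bash
python3 - <<'E'
from h import *
a=get_image('wrist')[160:440,220:420]
save(cv2.resize(a,None,fx=2.1,fy=2.1),'w4.png');s=get_state();print(s['finger_gap'],s['gripper_force'],s['ft_force'],s['time'])
E
```

```text
0.020264841900052857 0.0 [-0.83649798 -0.19650698  0.03064189] 5.125
```

View pics/w4.png

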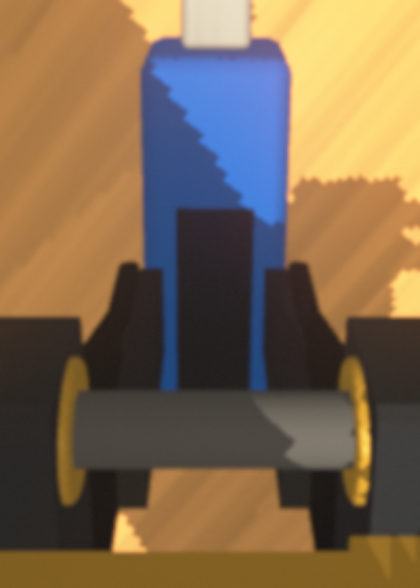

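```bash
python3 - <<'E'
from h import *
s=get_state();T=T_tool(s)
for uv,z in(((322.5,182),.031),((322.5,182),.015),((288,200),.03),((357.5,200),.03),((323,403),.0),((323,403),.03)):
  p=ray('wrist',uv,z,s);print(uv,p.round(4),((T[:3,:3].T@(p-T[:3,3]))*1000).round(1))
m,C=cam('wrist',s);C=np.array(C)
for h in(0,-18.7,-30,-51):
  for y in (-10,10):
    for x in(9.5,):
      p=np.linalg.inv(np.array(m['tool_from_camera']))@np.array([x/1e3,y/1e3,h/1e3,1]);print(h,y,m['cx']+m['fx']*p[0]/-p[2],m['cy']-m['fy']*p[1]/-p[2])
E
```

```text
(322.5, 182) [ 0.5271 -0.0937  0.031 ] [ 51.3  -0.5 -13.8]
(322.5, 182) [ 0.5288 -0.0958  0.015 ] [48.6 -0.4  2.2]
(288, 200) [ 0.5196 -0.1104  0.03  ] [ 42.7 -16.6 -12.8]
(357.5, 200) [ 0.5453 -0.0905  0.03  ] [ 42.7  15.9 -12.8]
(323, 403) [ 0.6179 -0.2102  0.    ] [-96.4  -0.1  17.2]
(323, 403) [ 0.6026 -0.1907  0.03  ] [-71.6  -0.2 -12.8]
0 -10 304.18283701824777 257.1468179284576
0 10 342.4516354855444 257.1001693635273
-18.7 -10 302.6342472347277 270.6693275861277
-18.7 10 344.39757672403533 270.6185245657598
-30 -10 301.55337559170795 280.1076548868624
-30 10 345.7557898886078 280.05396261283926
-51 -10 299.1685229728467 300.9325324069543
-51 10 348.7525776815193 300.8724955926466
```

The fingers went to 20 mm without touching anything. In the picture their tips sit about 35–40 mm short of the reported TCP, so they closed above the handle. I'll find the true tip height by touching the handle's top (33 mm) gently.

Call:
arm_command(
  deltas=[
    [20,0,0,3,0],
    [20,0,0,6,0],
    [20,0,0,9,0],
    [20,0,0,10,0],
    [20,0,0,11,0],
  ],
)

```text
time: 5.75
position: [0.5589, -0.134, 0.0061]
orientation: [0.0, 0.44, 0.898, 0.0]
ft_force: [-0.5, 0.7, 0.2]
finger_gap: 0.0198
gripper_force: 0.0
```

Call:
arm_command(
  deltas=[
    [20,0,0,2,0],
    [20,0,0,4,0],
    [20,0,0,5,0],
    [20,0,0,6,0],
  ],
)

```text
time: 6.25
position: [0.5589, -0.134, 0.0001]
orientation: [0.0, 0.44, 0.898, 0.0]
ft_force: [0.1, -0.7, -0.2]
finger_gap: 0.0201
gripper_force: 0.0
```

Call:
arm_command(
  deltas=[
    [20,0,0,1,0],
    [20,0,0,2,0],
    [20,0,0,3,0],
  ],
)

```text
time: 6.62
position: [0.5589, -0.134, -0.0029]
orientation: [0.0, 0.44, 0.898, 0.0]
ft_force: [-0.6, -0.7, -0.0]
finger_gap: 0.0202
gripper_force: 0.0
```

```bash
python3 - <<'E'
from h import *
import workcell; print(workcell.grip_depth, camera_model('wrist')['tool_from_camera'][:3,3])
s=get_state();print(s['ft_force'],s['position'])
a=get_image('wrist')[160:440,220:420]; b=get_image('scene')[190:310,220:380]
save(np.hstack([cv2.resize(a,(364,510)),cv2.resize(b,(430,510))]),'w5.png')
E
```

```text
0.0187 [ 0.08327362 -0.0010424  -0.20013093]
[-0.64267861 -0.71801456 -0.01153883] [ 0.55890977 -0.13397103 -0.00289459]
```

View pics/w5.png

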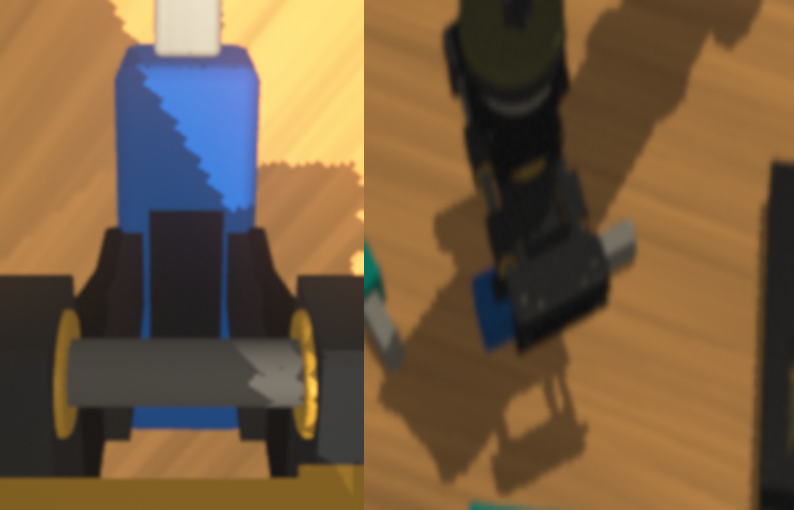

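Reported TCP is at -3 mm and nothing is touched. The left image shows the tips still above the handle, so I'm continuing the gentle probe.

Call:
arm_command(
  deltas=[
    [20,0,0,1,0],
    [20,0,0,2,0],
    [20,0,0,2,0],
  ],
)

```text
time: 7.1
position: [0.5589, -0.134, -0.0048]
orientation: [0.0, 0.44, 0.898, 0.0]
ft_force: [-0.5, 0.1, -0.5]
finger_gap: 0.0199
gripper_force: 0.0
```

Call:
arm_command(
  deltas=[
    [20,0,0,1,0],
    [20,0,0,2,0],
    [20,0,0,2,0],
  ],
)

```text
time: 7.48
position: [0.559, -0.1339, -0.005]
orientation: [-0.0, 0.44, 0.898, 0.001]
ft_force: [-5.3, 2.0, 14.5]
finger_gap: 0.0197
gripper_force: 6.9
```

Call:
arm_command(
  deltas=[
    [20,0,0,1,0],
    [20,0,0,2,0],
    [20,0,0,2,0],
  ],
)

```text
time: 7.85
position: [0.559, -0.1339, -0.0051]
orientation: [-0.001, 0.44, 0.898, 0.001]
ft_force: [-10.1, 3.1, 28.3]
finger_gap: 0.0201
gripper_force: 13.8
```

Contact at TCP z = -5 mm means the true tips are 38 mm above the reported TCP. I'll lift, open, and go down until the tips are at about 16 mm (TCP -22).

Call:
arm_command(
  deltas=[
    [60,0,0,-9,0],
    [60,0,0,-12,0],
    [60,0,0,-12,0],
    [60,0,0,-12,0],
    [60,0,0,-12,0],
  ],
)

```text
time: 8.48
position: [0.5586, -0.1339, 0.0027]
orientation: [-0.0, 0.44, 0.898, -0.0]
ft_force: [-0.3, -0.1, -0.2]
finger_gap: 0.0577
gripper_force: 0.0
```

Call:
arm_command(
  deltas=[
    [60,0,0,8,0],
    [60,0,0,16,0],
    [60,0,0,21,0],
    [60,0,0,25,0],
    [60,0,0,25,0],
  ],
)

```text
time: 9.1
position: [0.5586, -0.134, -0.0222]
orientation: [-0.0, 0.44, 0.898, -0.0]
ft_force: [-0.2, -0.4, -0.0]
finger_gap: 0.0601
gripper_force: 0.0
```

Call:
arm_command(
  deltas=[
    [20,0,0,0,0],
    [20,0,0,0,0],
    [20,0,0,0,0],
    [20,0,0,0,0],
    [20,0,0,0,0],
  ],
  squeeze=25,
)

```text
time: 9.72
position: [0.559, -0.1339, -0.0217]
orientation: [0.0, 0.44, 0.898, 0.0]
ft_force: [-0.2, 0.3, 2.1]
finger_gap: 0.0338
gripper_force: 25.0
```

Gripped at 33.8 mm. Lifting.

Call:
arm_command(
  deltas=[
    [20,0,0,-20,0],
    [20,0,0,-50,0],
    [20,0,0,-90,0],
    [20,0,0,-120,0],
    [20,0,0,-120,0],
  ],
)

```text
time: 10.35
position: [0.5609, -0.1346, 0.1014]
orientation: [0.003, 0.44, 0.898, 0.001]
ft_force: [0.4, -0.7, -3.0]
finger_gap: 0.0335
gripper_force: 25.0
```

```bash
cat > held.py <<'E'
from h import *
s=get_state();T=T_tool(s);b=get_image('wrist');C=np.array(camera_model('wrist')['tool_from_camera']);
hsv=cv2.cvtColor(b,cv2.COLOR_RGB2HSV)
# tool-frame ray to plane z=h
def tr(uv,h):
    m=camera_model('wrist');v=C[:3,:3]@np.array([(uv[0]-m['cx'])/m['fx'],-(uv[1]-m['cy'])/m['fy']*-1*-1 if 0 else -(uv[1]-m['cy'])/m['fy'],-1]);o=C[:3,3]
    return ((o+v*(h/1e3-o[2])/v[2])*1e3).round(1)
m=cv2.inRange(hsv,(105,110,40),(128,255,255));n,l,st,ce=cv2.connectedComponentsWithStats(m);k=1+st[1:,4].argmax();print(st[k])
r0=st[k][1];mm=l==k
print('front edge row',r0,tr((320,r0+1),-52))   # top edge of handle front (top at tip-38-17=-55)
for r in(r0+8,r0+20,r0+40):
  xs=np.nonzero(mm[r])[0];print(r,xs.min(),xs.max(),tr((xs.min(),r),-50)[1],tr((xs.max()+1,r),-50)[1])
for d in tip_of('wrist','nose_tip')[:3]:print(d['score'],d['uv'],tr(d['uv'],-36))
print(s['finger_gap'],s['gripper_force'],s['position'],s['time'])
save(b,'w6.png')
E
python3 held.py; python3 go.py .47 .141 .098 10.7
```

```text
[ 279  196   86  150 9749]
front edge row 196 [ 52.3  -1.5 -52. ]
204 283 333 -15.4 3.8
216 279 364 -17.1 15.6
236 279 364 -17.4 15.8
0.86 [324.0, 86.2] [ 91.5   0.  -36. ]
0.03345407723823363 24.978777766227722 [ 0.56088483 -0.13464064  0.10136141] 10.35
[271.3  98.7   0. ] yaw 27.11 dist 0.289 [ 0.5584 -0.1338  0.0979] 37.81 10.45
```

Call:
arm_command(
  deltas=[
    [20,54,20,0,6],
    [20,108,40,0,12],
    [20,162,59,0,18],
    [20,216,79,0,23],
    [20,255,93,0,27],
  ],
)

```text
time: 11.08
position: [0.4733, 0.1268, 0.0964]
orientation: [-0.001, 0.637, 0.771, -0.001]
ft_force: [1.0, -0.2, -2.9]
finger_gap: 0.0339
gripper_force: 25.0
```

Call:
arm_command(
  deltas=[
    [20,0,0,0,0],
    [20,0,0,0,0],
  ],
)

```text
time: 11.32
position: [0.4752, 0.1234, 0.097]
orientation: [-0.0, 0.637, 0.771, -0.001]
ft_force: [0.1, 0.1, -3.0]
finger_gap: 0.0339
gripper_force: 25.0
```

```bash
python3 held.py; python3 go.py .47 .141 .098 10.7; python3 - <<'E'
from h import *
s=get_state();b=get_image('wrist');hsv=cv2.cvtColor(b,cv2.COLOR_RGB2HSV);T=T_tool(s)
m=cv2.inRange(hsv,(22,150,60),(35,255,255));m[400:]=0;n,l,st,ce=cv2.connectedComponentsWithStats(m);k=1+st[1:,4].argmax();print(st[k]);mm=l==k
for r in range(st[k][1]+2,st[k][1]+st[k][3],6):
  xs=np.nonzero(mm[r])[0]; f=lambda x:(T[:3,:3].T@(ray('wrist',(x,r),.01,s)-T[:3,3])*1000).round(1)[:2]
  print(r,xs.min(),xs.max(),f(xs.min()),f(xs.max()+1))
E
```

```text
[  278   191    90   155 10551]
front edge row 191 [ 53.7  -1.3 -52. ]
199 285 360 -14.5 14.0
211 279 366 -16.9 16.4
231 278 367 -17.5 17.1
0.96 [321.8, 87.8] [ 90.5  -0.6 -36. ]
0.03388541234543569 24.978506863117218 [0.47522774 0.12341894 0.09696649] 11.325
[19.1 -2.5 -0.5] yaw -0.01 dist 0.019 [0.4759 0.1227 0.0975] 10.69 11.425
[ 300   50   39   38 1379]
52 301 338 [118.  -13.9] [118.   10.7]
58 300 338 [114.5 -14.6] [114.4  10.8]
64 300 338 [110.9 -14.6] [110.8  10.8]
70 301 338 [107.2 -14. ] [107.2  10.8]
76 300 338 [103.6 -14.7] [103.5  10.9]
82 301 338 [ 99.9 -14.1] [99.9 10.9]
```

View pics/w6.png

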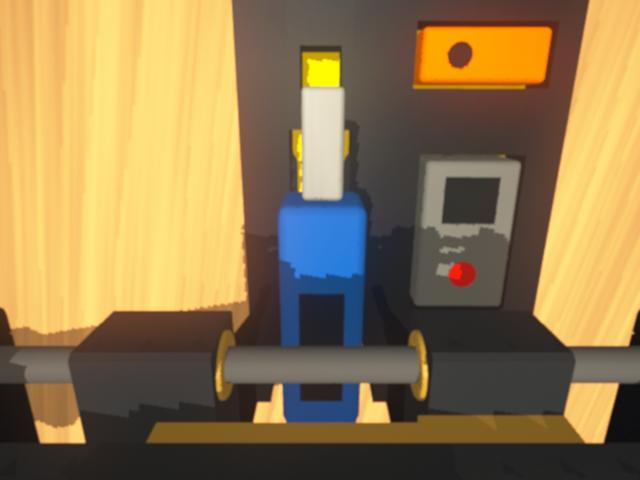

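The held tool hangs square over the tray with its nose tip at (322,88). The slot floor shows at x 301–338, rows 50–87, and yaw is aligned. Needed shift is about (+19, -1.6) mm.

Call:
arm_command(
  deltas=[
    [20,19,-1.6,0,0],
    [20,19,-1.6,25,0],
    [20,19,-1.6,50,0],
    [20,19,-1.6,65,0],
    [20,19,-1.6,68,0],
  ],
)

```text
time: 12.1
position: [0.4704, 0.1419, 0.0293]
orientation: [-0.0, 0.638, 0.77, -0.001]
ft_force: [-0.2, 0.4, -2.5]
finger_gap: 0.0338
gripper_force: 25.0
```

Call:
arm_command(
  deltas=[
    [20,0,0,0,0],
    [20,0,0,0,0],
  ],
)

```text
time: 12.35
position: [0.4717, 0.1431, 0.0311]
orientation: [0.0, 0.637, 0.771, 0.001]
ft_force: [0.3, -0.4, -2.9]
finger_gap: 0.0339
gripper_force: 25.0
```

```bash
python3 held.py; python3 - <<'E'
from h import *
s=get_state();b=get_image('wrist');hsv=cv2.cvtColor(b,cv2.COLOR_RGB2HSV);T=T_tool(s)
m=cv2.inRange(hsv,(22,150,60),(35,255,255));m[:, :270]=0;m[:,370:]=0;m[330:]=0;n,l,st,ce=cv2.connectedComponentsWithStats(m);print(st[1:])
save(cv2.resize(b[0:340,200:500],None,fx=1.7,fy=1.7),'w7.png')
for d in tip_of('wrist','nose_slot')[:1]+tip_of('wrist','pocket')[:1]:print(d, T[:3,:3].T@(ray('wrist',d['uv'],.01,s)-T[:3,3])*1000)
E
```

```text
[  277   193    91   153 10750]
front edge row 193 [ 53.   -1.3 -52. ]
201 283 361 -15.2 14.4
213 278 366 -17.3 16.4
233 277 366 -17.9 16.7
0.77 [319.3, 88.4] [ 90.3  -1.6 -36. ]
0.033944475784395224 24.978703558444977 [0.47174534 0.14313692 0.03107879] 12.35
[[285  78  60 115 999]
 [343 179  13  13 129]]
{'uv': [503.6, 88.4], 'score': 0.18} [92.77812261 92.19351643 21.12809147]
{'uv': [504.4, 85.8], 'score': 0.17} [94.02179792 92.43497194 21.12915461]
```

View pics/w7.png

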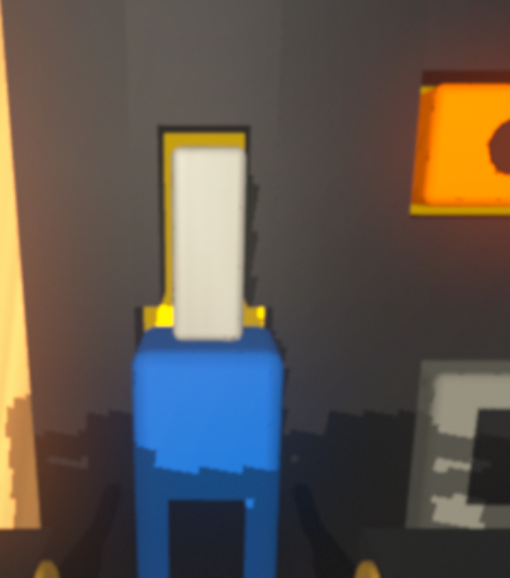

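Nose and handle sit about 1 mm right of the slot and pocket centre lines (nose centre 208, slot centre 204 in the crop). Checking the fore–aft fit numerically.

```bash
python3 - <<'E'
from h import *
s=get_state();T=T_tool(s)
def q(u,v,z):p=ray('wrist',(200+u/1.7,v/1.7),z,s);return (T[:3,:3].T@(p-T[:3,3])*1000).round(1)
print('slot end top L,R',q(158,128,.04),q(250,128,.04));print('handle-part shoulder L,R',q(136,308,.04),q(272,308,.04))
und=T[2,3]+.022
print('nose tip top',q(173,148,und+.024),q(244,148,und+.024));print('handle front top',q(208,348,und+.032),'bottomfront',q(208,328,und+.020))
print('handle sides',q(133,400,und+.029),q(282,400,und+.029))
print(T[:3,3],s['time'])
E
python3 go.py .470 .141 .031 10.7
```

```text
slot end top L,R [ 96.9 -13.2  -9.4] [96.8 10.4 -9.4]
handle-part shoulder L,R [ 50.6 -20.3  -9.4] [50.5 17.3 -9.4]
nose tip top [ 90.3  -7.8 -46. ] [ 90.3   7.1 -46. ]
handle front top [ 49.4  -0.5 -54. ] bottomfront [ 51.4  -0.5 -42. ]
handle sides [ 36.8 -17.4 -51. ] [ 36.7  16.2 -51. ]
[0.47112364 0.14303733 0.03055522] 12.6
[-1.8 -1.5 -0.4] yaw 0.12 dist 0.002 [0.4711 0.143  0.0306] 10.82 12.6
```

Call:
arm_command(
  deltas=[
    [20,-1.8,-1.0,0,0],
    [20,-1.8,-1.0,5,0],
    [20,-1.8,-1.0,10,0],
    [20,-1.8,-1.0,15,0],
    [20,-1.8,-1.0,18,0],
  ],
)

```text
time: 13.22
position: [0.4699, 0.1408, 0.0116]
orientation: [-0.0, 0.637, 0.771, -0.0]
ft_force: [-0.0, -0.3, -2.5]
finger_gap: 0.0338
gripper_force: 25.0
```

Call:
arm_command(
  deltas=[
    [20,0,0,2,0],
    [20,0,0,4,0],
    [20,0,0,6,0],
    [20,0,0,6,0],
  ],
)

```text
time: 13.72
position: [0.4704, 0.141, 0.0062]
orientation: [0.0, 0.637, 0.771, 0.0]
ft_force: [-0.1, -0.1, -2.3]
finger_gap: 0.0338
gripper_force: 25.0
```

The underside is about 12 mm inside the pocket with no contact. Now onto the ribs.

Call:
arm_command(
  deltas=[
    [20,0,0,1,0],
    [20,0,0,2,0],
    [20,0,0,2,0],
  ],
)

```text
time: 14.1
position: [0.471, 0.1411, 0.0051]
orientation: [0.0, 0.637, 0.771, 0.001]
ft_force: [-0.6, -0.7, 4.4]
finger_gap: 0.0337
gripper_force: 25.0
```

Call:
arm_command(
  deltas=[
    [50,0,0,0,0],
    [50,0,0,0,0],
    [50,0,0,0,0],
    [50,0,0,0,0],
  ],
)

```text
time: 14.6
position: [0.4701, 0.1409, 0.004]
orientation: [-0.0, 0.637, 0.771, -0.0]
ft_force: [0.2, -1.2, -0.6]
finger_gap: 0.0495
gripper_force: 0.0
```

Call:
arm_command(
  deltas=[
    [50,0,0,-25,0],
    [50,0,0,-50,0],
    [50,0,0,-50,0],
  ],
)

```text
time: 14.98
position: [0.4719, 0.1416, 0.0558]
orientation: [0.001, 0.637, 0.771, 0.002]
ft_force: [0.5, -0.2, 0.2]
finger_gap: 0.0499
gripper_force: 0.0
```

```bash
cat > chk.py <<'E'
from h import *
s=get_state();T=T_tool(s);b=get_image('wrist');hsv=cv2.cvtColor(b,cv2.COLOR_RGB2HSV)
m=cv2.inRange(hsv,(105,110,40),(128,255,255));n,l,st,ce=cv2.connectedComponentsWithStats(m);k=1+st[1:,4].argmax();print('blue',st[k])
f=lambda u,z:(T[:3,:3].T@(ray('wrist',u,z,s)-T[:3,3])*1000).round(1)
r0=st[k][1];w=[]
for r in(r0+15,r0+30,r0+45,r0+60):
  xs=np.nonzero((l==k)[r])[0]
  for Z in(.039,.056): print(r,xs.max()+1-xs.min(),'z',Z,f((xs.min(),r),Z),f((xs.max()+1,r),Z))
print('front',f((320,r0),.041),f((320,r0),.058));
for d in tip_of('wrist','nose_tip')[:1]:print('tip',d,f(d['uv'],.024),f(d['uv'],.041))
print(s['position'],s['time']);save(b,'c%d.png'%(s['time']*100))
E
python3 chk.py
```

```text
blue [ 285  176   70  170 8477]
191 70 z 0.039 [ 40.8 -20.4  16.8] [40.7 17.3 17. ]
191 70 z 0.056 [ 44.1 -18.9  -0.2] [44.  15.9 -0. ]
206 68 z 0.039 [ 32.5 -20.1  16.8] [32.5 17.  16.9]
206 68 z 0.056 [ 36.5 -18.6  -0.2] [36.4 15.6 -0.1]
221 68 z 0.039 [ 24.1 -20.3  16.8] [24.  17.2 16.9]
221 68 z 0.056 [ 28.7 -18.8  -0.2] [28.6 15.7 -0.1]
236 68 z 0.039 [ 15.4 -20.5  16.8] [15.3 17.3 16.9]
236 68 z 0.056 [ 20.7 -19.   -0.2] [20.6 15.9 -0.1]
front [49.2 -1.5 14.9] [51.8 -1.5 -2.1]
tip {'uv': [319.6, 94.1], 'score': 0.74} [90.5 -1.7 32. ] [89.9 -1.6 15. ]
[0.47186563 0.1416017  0.05583631] 14.975
```

Released: the apparent width matches a top at about 59 mm, resting level on the ribs. Close the fingers, then press down on the middle.

Call:
arm_command(
  deltas=[
    [10,0,0,0,0],
    [10,0,0,0,0],
    [10,0,0,8,0],
    [10,0,0,16,0],
    [10,0,0,24,0],
  ],
)

```text
time: 15.7
position: [0.4699, 0.1407, 0.0293]
orientation: [-0.0, 0.637, 0.771, -0.0]
ft_force: [-0.4, -0.3, 0.5]
finger_gap: 0.0123
gripper_force: 0.0
```

Call:
arm_command(
  deltas=[
    [10,0,0,3,0],
    [10,0,0,6,0],
    [10,0,0,8,0],
    [10,0,0,9,0],
  ],
)

```text
time: 16.2
position: [0.4706, 0.141, 0.0217]
orientation: [0.0, 0.637, 0.771, 0.0]
ft_force: [-2.2, -0.4, 6.7]
finger_gap: 0.0101
gripper_force: 3.4
```

Contact is at the expected height. Press through.

Call:
arm_command(
  deltas=[
    [10,0,0,2,0],
    [10,0,0,4,0],
    [10,0,0,6,0],
    [10,0,0,8,0],
    [10,0,0,10,0],
  ],
)

```text
time: 16.82
position: [0.4706, 0.1411, 0.0113]
orientation: [0.0, 0.637, 0.771, 0.0]
ft_force: [-0.5, 0.3, 2.9]
finger_gap: 0.0102
gripper_force: 1.7
```

Call:
arm_command(
  deltas=[
    [10,0,0,2,0],
    [10,0,0,4,0],
    [10,0,0,6,0],
    [10,0,0,6,0],
  ],
)

```text
time: 17.32
position: [0.4704, 0.1409, 0.0051]
orientation: [0.0, 0.637, 0.771, 0.0]
ft_force: [0.1, -0.8, 1.9]
finger_gap: 0.0102
gripper_force: 1.2
```

Call:
arm_command(
  deltas=[
    [10,0,0,1,0],
    [10,0,0,2,0],
    [10,0,0,2,0],
  ],
)

```text
time: 17.7
position: [0.4704, 0.141, 0.005]
orientation: [-0.0, 0.637, 0.771, 0.0]
ft_force: [-5.6, -1.9, 19.0]
finger_gap: 0.01
gripper_force: 9.4
```

Call:
arm_command(
  deltas=[
    [10,0,0,0.5,0],
    [10,0,0,0.5,0],
  ],
)

```text
time: 17.95
position: [0.4704, 0.141, 0.0049]
orientation: [-0.001, 0.637, 0.771, 0.0]
ft_force: [-7.0, -2.0, 23.0]
finger_gap: 0.0102
gripper_force: 11.4
```

Bottomed at TCP 5 mm, so the top is at 43 mm: home. Retreat and check.

Call:
arm_command(
  deltas=[
    [10,0,0,-20,0],
    [10,0,0,-60,0],
    [10,0,0,-110,0],
    [10,0,0,-150,0],
    [10,0,0,-150,0],
  ],
)

```text
time: 18.58
position: [0.4721, 0.1416, 0.1554]
orientation: [0.001, 0.637, 0.771, 0.003]
ft_force: [-0.6, 0.3, -0.7]
finger_gap: 0.0097
gripper_force: 0.0
```

Call:
arm_command(
  deltas=[
    [10,0,0,0,0],
    [10,0,0,0,0],
  ],
)

```text
time: 18.82
position: [0.4691, 0.1404, 0.151]
orientation: [-0.001, 0.637, 0.771, -0.001]
ft_force: [-0.4, -0.2, -0.4]
finger_gap: 0.01
gripper_force: 0.0
```

```bash
sed -i 's/r0+15,r0+30,r0+45,r0+60/r0+10,r0+25,r0+40/;s/\.039,\.056/.039,.049/' chk.py; python3 chk.py; python3 - <<'E'
from h import *
s=get_state()
get_image('wrist')
for nm,z in(('tester',.044),('tone_probe',.042)):
  for d in trace('wrist',nm)[:1]:
    ys,xs=np.nonzero(d['pixels']);print(nm,ray('wrist',(xs.mean(),ys.mean()),z,s).round(4))
E
```

```text
blue [ 303  154   44  125 3961]
164 43 z 0.039 [ 43.1 -14.7 112. ] [ 43.1  17.9 111.9]
164 43 z 0.049 [ 44.4 -14.3 102. ] [ 44.4  17.3 101.9]
179 44 z 0.039 [ 31.7 -14.9 112. ] [ 31.7  18.9 111.9]
179 44 z 0.049 [ 33.3 -14.4 102. ] [ 33.3  18.3 101.9]
194 44 z 0.039 [ 20. -15. 112.] [ 20.   19.1 111.9]
194 44 z 0.049 [ 22.  -14.6 102. ] [ 22.   18.5 101.9]
front [ 50.8  -1.8 109.9] [52.5 -1.7 92.9]
tip {'uv': [321.4, 94.2], 'score': 0.66} [ 93.6  -0.7 126.9] [ 93.   -0.7 109.9]
[0.46905658 0.14040638 0.1509786 ] 18.825
tester [0.5625 0.1481 0.044 ]
tone_probe [0.5437 0.2511 0.042 ]
```

The width is 34 mm at z = 39 mm all along the handle, so the tool is home and level. The tester and probe have not moved.

```bash
python3 -c "
from workcell import *
print(job_done())"
```

```text
the job is handed in; nothing more can be done
None
```

The blue punch-down tool is back in its cut-out, nose in the narrow end, pressed to the floor and level by my measurements; the tester and tone probe have not moved, and I handed the job in at about 19 s (no verdict was returned).

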